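Load the spice chutes

ROBOT

A 6-joint arm with a two-finger parallel gripper is mounted at the origin on the work surface. World frame = base frame: x ahead of the robot, y to its left, z up, the work surface at z = 0. Lengths are in m, angles in rad, forces in N, time in s.
With the tool pointing down it reaches from about 0.25 to 0.85 m from the base axis. Payload 12.5 kg.
Tool frame: the origin (TCP) lies midway between the tips of the shut fingers; the grasp point (between the pads) lies env.hold_point_z behind it (env.hold_point_z is the distance from the TCP to the grasp point, in m); z points along the fingers, y is the direction in which the jaws open and shut (so a half turn about z gives the same grasp; the last joint's range is limited). The gripper opens to 93 mm and grips with 3 to 60 N. Pads are 15 mm wide; open, the fingers measure 128 mm over their backs; the gripper's body (75 mm by 188 mm) begins 65 mm behind the grasp point.
Start: joints at [-1.342, 0.351, 1.652, -0, 1.139, -0.085], TCP at [0.17, -0.523, 0.219] pointing down, gripper open.
Joint ranges: [-2.75, 2.75], [-0.79, 2.1], [0.01, 2.65], [-1.57, 4.71], [0.07, 3.14], [-2.87, 2.87]. Speed limits (rad/s): [2.22, 2.22, 2.79, 3.14, 3.14, 3.14].

INTERFACE

Orientations are given as a unit quaternion [x, y, z, w].
In Python, from cell import env, viewer gives the robot as it stands. Calls block until the motion is done:
- env.move_to(position, orientation): joint-space move of the TCP to a pose.
- env.line_to(position, rot=None, max_speed=0.15): straight line of the TCP; rot=None keeps the orientation; max_speed is the mean speed in m/s.
- env.move_j(angles): joint-space move.
- env.move_gripper(opening): finger opening in m; the grip force is fixed at half the most; returns when the fingers have stopped.
- env.pause(seconds).
- env.solve_ik(position, orientation): joint angles nearest the present ones, or None.
- env.get_obs(): the state.
- viewer.camera(name): name is "scene" or "top" or "wrist"; returns a dict with "pixels" (384x512x3 uint8, red, green, blue), "vertical_fov" (degrees; the focal length in pixels is half the picture's height over the tangent of half this angle, whatever the lens; pixels are square), "cx", "cy" (the principal point, pixels), "R" (3x3) and "t" (3): a world point X has camera coordinates R X + t. Camera axes: x right, y down, z forward; pixel columns grow to the right and rows downward; lengths in m; the calibration is good to about 2 mm. A picture is of the moment at which its call begins. There is no depth.
A pose or a line that the arm cannot do raises env.MotionError and nothing moves.
- env.sign_off(): hands the job in, once; it reports no verdict.
Trained networks look in the newest picture that a camera, given by its name, has taken for a name from the list of things; names that differ only in an ending like _2 or _b are one class to them, and where a whole thing is asked for, a point or a joint stands for the part that bears it (a point fixed in the world has none). Each returns a list of dicts, best first, with "conf" (0 to 1); they miss things now and then, are a little off and sometimes report something else, mostly with a low value. They report only what shows in the picture. A call takes as long as a camera call. They do not tell look-alikes from the thing itself.
- viewer.search_frame(target, camera): "rect" ([centre column, centre row, width, height] in pixels, round what is visible of it).
- viewer.trace(target, camera): "pixels" (384x512 bool, what is visible of it) and "rect" ([centre column, centre row, width, height] in pixels, round what is visible of it).
- viewer.spot_point(target, camera): "location" ([column, row] in pixels: a listed point, or the origin of a listed thing).
The state is a dict: "t": time; "qpos": joint angles; "joint_vel": joint speeds; "effort": joint torques, N m; "tcp_pos": TCP position; "tcp_rot": TCP orientation; "contact_force": force on the tool from outside, world axes, zero at the start; "wrist_torque": the same for the moment, N m; "grip_width": finger opening in m.
Only numpy, scipy, OpenCV 4.12 (cv2) and the standard library are available. Lean on these libraries where they do the work, as an engineer would, in place of code of your own. Each camera call takes 0.05 s, during which the arm holds its last target.

TASK

Put the two spice tins away in the sloped steel chutes, the wide tin in the wide chute and the narrow tin in the narrow one. Each lies flat with its black cap at the upper, open end, and is slid down under the clear cover until its far end rests against the back stop. Do not disturb the bowl, the oil bottle or the pepper grinder.

Things in the scene. Friction and masses are not known exactly. Their poses are not given: they have to be found in the camera images.
- wide_tin: the wide spice tin, closed metal with paper label, lying flat: body 100 mm long (x), 60 mm wide (y), 34 mm high (z), 210 to 420 g. A round black cap, 28 mm across, 18 mm long, sticks out of the middle of its -x end (118 mm in all). Origin: underside, below the centre of the 100 mm body. Starts on the table, cap roughly towards the robot
- narrow_tin: the narrow spice tin, closed metal with paper label, lying flat: body 100 mm long (x), 38 mm wide (y), 34 mm high (z), 140 to 280 g. A round black cap, 28 mm across, 18 mm long, sticks out of the middle of its -x end (118 mm in all). Origin: underside, below the centre of the 100 mm body. Starts on the table, cap roughly towards the robot
- wide_tin_nose (a point): centre of the wide tin's flat end without cap (50 mm along +x from its origin, 17 mm up)
- narrow_tin_nose (a point): the same point of the narrow tin
- wide_tin_cap (a point): centre of the outer face of the wide tin's cap (68 mm along -x from its origin, 17 mm up)
- narrow_tin_cap (a point): the same point of the narrow tin
- wide_rack_lane: the wide fixed dark steel chute: straight lane 74 mm wide inside, 240 mm long, sloping down away from the robot at 0.31 rad. Origin: mid-width on the lane floor at the face of the back stop, 25 mm above the table; x points down the slope (upper open end at x = -0.240), z square to the floor. Side walls 12 mm high, 3 mm thick; stop 30 mm high. Friction holds a tin laid there: it must be pushed (a few N)
- narrow_rack_lane: the narrow fixed dark steel chute: straight lane 50 mm wide inside, 240 mm long, sloping down away from the robot at 0.31 rad. Origin: mid-width on the lane floor at the face of the back stop, 25 mm above the table; x points down the slope (upper open end at x = -0.240), z square to the floor. Side walls 12 mm high, 3 mm thick; stop 30 mm high. Friction holds a tin laid there: it must be pushed (a few N)
- wide_rack_cover (a point): middle of the upper edge, top side, of the clear plastic cover fixed over the lane's lower end: at x = -0.075, z = 0.051 in the lane's frame. The cover is 3 mm thick, 88 mm wide, runs from here to the stop, 48 mm clear above the floor, on thin posts outside the side walls; the lane is open from above uphill of it
- narrow_rack_cover (a point): middle of the upper edge, top side, of the clear plastic cover fixed over the lane's lower end: at x = -0.075, z = 0.051 in the lane's frame. The cover is 3 mm thick, 64 mm wide, runs from here to the stop, 48 mm clear above the floor, on thin posts outside the side walls; the lane is open from above uphill of it
- bowl: bystander: steel bowl, 100 mm across, 60 mm high; origin under its centre
- oil: bystander: green glass bottle, 60 mm across, 190 mm high; origin under its centre
- grinder: bystander: wooden pepper grinder, 56 mm across, 132 mm high; origin under its centre
Not all that is in view belongs to the job. Leave any blue or yellow look-alike of the narrow_tin alone. Leave any purple look-alike of the wide_tin alone.

How it is judged:
By the outcome, as a careful person would: the job done as asked, in the order asked, and still so for the second after the job is handed in, with the robot touching nothing.
It also fails if it takes over 72 s, if anything falls off the work surface, if the arm or the gripper's body presses on something with over 40 N, if the wrist force passes 120 N, or if a joint passes its speed limit or range.

## Working session

There is one attempt and no reset: what is moved stays moved. The work goes in short steps, each a Python script; the robot and the scene stay as the last script left them, time stands still between calls to the robot, and variables do not carry over. Pictures are saved under pics/ and viewed, and the job is handed in when it is done.

```bash
ls; mkdir -p pics
python3 - <<'E'
from cell import env, viewer
import cv2,numpy as np
print(env.hold_point_z, env.get_obs())
for n in ["scene","top","wrist"]:
    c=viewer.camera(n); cv2.imwrite(f"pics/{n}0.png",c["pixels"][:,:,::-1])
    print(n,c["vertical_fov"],c["cx"],c["cy"],np.round(c["R"],3).tolist(),np.round(c["t"],3))
E
```

```text
pics
0.0188 {'t': 0.0, 'qpos': array([-1.34162917e+00,  3.51237758e-01,  1.65243966e+00,  6.58938705e-06,
        1.13907467e+00, -8.45853493e-02]), 'joint_vel': array([ 0.00016368,  0.00103104,  0.00183029, -0.00173443, -0.00135825,
       -0.00193866]), 'effort': array([-6.93077473e-04, -4.97321641e+01, -2.85256612e+01,  6.98514143e-02,
        2.56995246e-02, -8.47643423e-05]), 'tcp_pos': array([ 0.16970124, -0.52280104,  0.21809467]), 'tcp_rot': array([ 9.87720186e-01,  1.56232195e-01, -3.88879357e-05, -5.78418172e-04]), 'contact_force': array([-0.50644909,  0.21388939, -0.42217206]), 'wrist_torque': array([ 0.0251231 ,  0.01077847, -0.01140838]), 'grip_width': 0.09336061957144914}
scene 48.973530077336164 256.2887968463386 192.10430943207422 [[-0.679, 0.734, 0.006], [0.593, 0.553, -0.585], [-0.433, -0.394, -0.811]] [ 0.334 -0.259  1.566]
top 45.10929364979014 251.13049344879468 192.76393609019627 [[-0.019, -1.0, -0.01], [-0.984, 0.02, -0.177], [0.177, 0.006, -0.984]] [1.000e-03 5.450e-01 1.625e+00]
wrist 61.37505093764153 253.89465424565321 190.00033338735642 [[0.307, -0.952, -0.002], [-0.924, -0.298, 0.241], [-0.23, -0.072, -0.971]] [-0.549 -0.029  0.392]
```

View pics/top0.png

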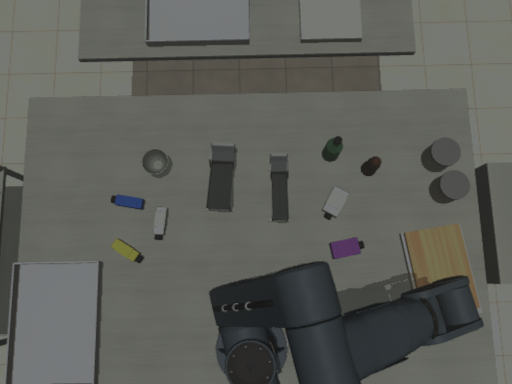

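View pics/scene0.png

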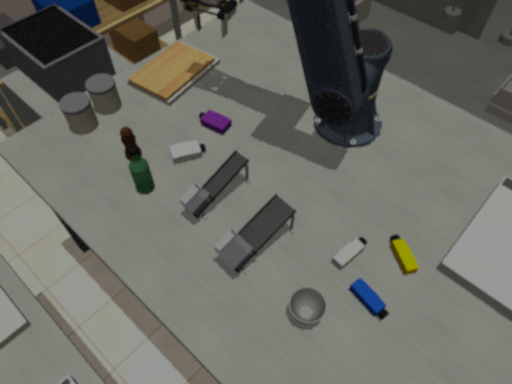

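```bash
cat > h.py <<'E'
import cv2,numpy as np
from cell import env, viewer
from scipy.spatial.transform import Rotation as Ro
from scipy.optimize import least_squares
def f(c): return c["pixels"].shape[0]/2/np.tan(np.radians(c["vertical_fov"])/2)
def proj(c,X):
    p=np.asarray(X)@np.array(c["R"]).T+c["t"]
    return np.stack([c["cx"]+f(c)*p[...,0]/p[...,2],c["cy"]+f(c)*p[...,1]/p[...,2]],-1)
def onplane(c,uv,z):
    R=np.array(c["R"]);o=-R.T@c["t"];d=R.T@np.array([(uv[0]-c["cx"])/f(c),(uv[1]-c["cy"])/f(c),1])
    return o+d*(z-o[2])/d[2]
def tri(cs,uvs):
    A=[];b=[]
    for c,uv in zip(cs,uvs):
        R=np.array(c["R"]);o=-R.T@c["t"];d=R.T@np.array([(uv[0]-c["cx"])/f(c),(uv[1]-c["cy"])/f(c),1]);d/=np.linalg.norm(d)
        P=np.eye(3)-np.outer(d,d);A.append(P);b.append(P@o)
    return np.linalg.lstsq(np.vstack(A),np.hstack(b),rcond=None)[0]
E
python3 - <<'E'
from h import *
cs={n:viewer.camera(n) for n in ["top","scene"]}
Z={"nose":.017,"cap":.017,"lane":.025,"cover":None}
for t in ["wide_tin","narrow_tin","wide_tin_nose","wide_tin_cap","narrow_tin_nose","narrow_tin_cap","wide_rack_lane","narrow_rack_lane","wide_rack_cover","narrow_rack_cover","bowl","oil","grinder"]:
    z=.017 if t.endswith(("nose","cap")) else .025 if "lane" in t else 0.025+.075*np.sin(.31)+.051*np.cos(.31) if "cover" in t else 0
    for n,c in cs.items():
        print(t,n,[(round(r["conf"],2),np.round(r["location"],1).tolist(),np.round(onplane(c,r["location"],z)[:2],3).tolist()) for r in viewer.spot_point(t,n)[:4]])
E
```

```text
wide_tin top [(0.93, [334.2, 202.1], [0.512, -0.316]), (0.8, [344.3, 248.0], [0.342, -0.344]), (0.46, [327.6, 220.2], [0.445, -0.289])]
wide_tin scene [(0.68, [191.0, 154.7], [0.5, -0.303]), (0.59, [218.3, 125.5], [0.336, -0.335]), (0.53, [204.6, 191.3], [0.576, -0.153])]
narrow_tin top [(0.88, [164.7, 220.2], [0.458, 0.312]), (0.69, [126.6, 248.7], [0.355, 0.45]), (0.55, [131.6, 204.7], [0.518, 0.436])]
narrow_tin scene [(0.92, [366.8, 299.1], [0.523, 0.443]), (0.82, [403.6, 257.9], [0.343, 0.451]), (0.8, [345.2, 252.5], [0.446, 0.315])]
wide_tin_nose top [(0.94, [332.5, 252.1], [0.328, -0.298]), (0.69, [340.7, 194.1], [0.539, -0.339]), (0.59, [223.2, 158.8], [0.682, 0.093]), (0.43, [366.4, 168.4], [0.634, -0.439])]
wide_tin_nose scene [(0.89, [171.5, 154.1], [0.552, -0.341])]
wide_tin_cap top [(0.65, [324.3, 221.6], [0.439, -0.274]), (0.63, [157.0, 239.3], [0.386, 0.336]), (0.6, [364.7, 245.1], [0.351, -0.415])]
wide_tin_cap scene [(0.79, [201.6, 146.7], [0.459, -0.291]), (0.67, [198.2, 117.6], [0.37, -0.405]), (0.43, [241.5, 239.4], [0.629, 0.066])]
narrow_tin_nose top [(0.94, [16
[... 1014 characters left out ...]
1.9, 158.5], [0.663, 0.092]), (0.21, [279.5, 171.1], [0.612, -0.112])]
wide_rack_cover scene [(0.97, [243.3, 237.9], [0.654, 0.099]), (0.42, [188.0, 154.4], [0.554, -0.24])]
narrow_rack_cover top []
narrow_rack_cover scene [(0.77, [202.4, 189.2], [0.617, -0.106])]
bowl top [(0.67, [156.6, 161.9], [0.68, 0.346]), (0.25, [223.4, 149.8], [0.722, 0.093])]
bowl scene [(0.97, [308.0, 309.6], [0.657, 0.343])]
oil top []
oil scene [(0.74, [146.1, 186.5], [0.694, -0.308]), (0.63, [203.0, 187.6], [0.569, -0.168]), (0.32, [202.6, 143.3], [0.436, -0.312])]
grinder top [(0.73, [367.7, 170.3], [0.63, -0.448]), (0.59, [321.0, 218.6], [0.452, -0.265])]
grinder scene [(0.85, [134.2, 155.8], [0.638, -0.443])]
```

```bash
cat >> h.py <<'E'
def down(yaw,pitch=0.0):
    # tool z down, tool x along yaw heading?; pitch tilts tool about its y
    return (Ro.from_euler('z',yaw)*Ro.from_euler('x',np.pi)*Ro.from_euler('y',pitch))
E
python3 - <<'E'
from h import *
o=env.get_obs();c=viewer.camera("wrist")
T=Ro.from_quat(o["tcp_rot"]);R=np.array(c["R"])
print("tool axes\n",np.round(T.as_matrix(),3)); cen=-R.T@c["t"]
print("cam in tool",np.round(T.inv().apply(cen-o["tcp_pos"]),3)); print(np.round((T.inv().as_matrix()@R.T),3))
for y in [0,np.pi/2,-np.pi/2,np.pi]:
  for p in [[.42,-.01,.35],[.45,.3,.2],[.48,-.3,.2]]:
    q=env.solve_ik(p,down(y).as_quat()); print(y,p,None if q is None else np.round(q,2))
E
```

```text
tool axes
 [[ 0.951  0.309  0.   ]
 [ 0.309 -0.951 -0.   ]
 [-0.     0.    -1.   ]]
cam in tool [ 0.065  0.    -0.168]
[[-0.002 -0.971 -0.241]
 [ 1.    -0.001 -0.001]
 [ 0.001 -0.241  0.971]]
0 [0.42, -0.01, 0.35] [-0.13 -0.01  1.76 -0.    1.39  1.44]
0 [0.45, 0.3, 0.2] [ 0.5   0.35  1.7  -0.    1.09  2.07]
0 [0.48, -0.3, 0.2] [-0.64  0.4   1.63 -0.    1.11  0.93]
1.5707963267948966 [0.42, -0.01, 0.35] [-0.13 -0.01  1.76  0.    1.39 -0.13]
1.5707963267948966 [0.45, 0.3, 0.2] [ 0.5   0.35  1.7  -0.    1.09  0.5 ]
1.5707963267948966 [0.48, -0.3, 0.2] [-0.64  0.4   1.63  0.    1.11 -0.64]
-1.5707963267948966 [0.42, -0.01, 0.35] None
-1.5707963267948966 [0.45, 0.3, 0.2] [ 0.5   0.35  1.7   0.    1.09 -2.64]
-1.5707963267948966 [0.48, -0.3, 0.2] [-0.64  0.4   1.63 -0.    1.11  2.5 ]
3.141592653589793 [0.42, -0.01, 0.35] [-0.13 -0.01  1.76  0.    1.39 -1.71]
3.141592653589793 [0.45, 0.3, 0.2] [ 0.5   0.35  1.7   0.    1.09 -1.07]
3.141592653589793 [0.48, -0.3, 0.2] [-0.64  0.4   1.63  0.    1.11 -2.21]
```

View pics/wrist0.png

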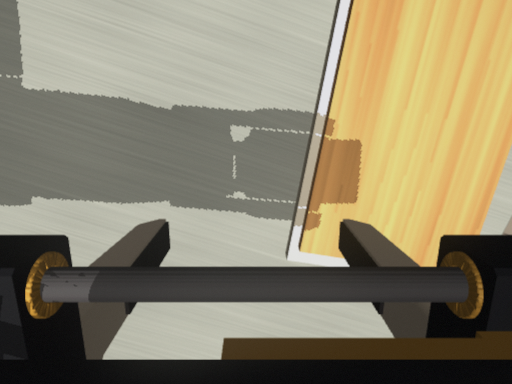

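Run:
```python
from h import *
env.move_to([.50,-.01,.43],down(0).as_quat())
c=viewer.camera("wrist"); print(env.get_obs()["t"])
import pickle; pickle.dump(c,open("w1.pkl","wb"))
cv2.imwrite("pics/w1.png",cv2.resize(c["pixels"][:,:,::-1],(800,600)))
for t in ["wide_tin","narrow_tin","wide_tin_nose","wide_tin_cap","narrow_tin_nose","narrow_tin_cap","wide_rack_lane","narrow_rack_lane","wide_rack_cover","narrow_rack_cover"]:
    z=.017 if t.endswith(("nose","cap")) else .025 if "lane" in t else 0.025+.075*np.sin(.31)+.051*np.cos(.31) if "cover" in t else 0
    print(t,[(round(r["conf"],2),np.round(r["location"],1).tolist(),np.round(onplane(c,r["location"],z)[:2],3).tolist()) for r in viewer.spot_point(t,"wrist")[:4]])
```

```text
3.95
wide_tin [(0.87, [422.4, 140.0], [0.51, -0.319]), (0.56, [424.4, 227.6], [0.34, -0.344]), (0.46, [50.1, 48.8], [0.668, 0.34])]
narrow_tin [(0.98, [3.9, 132.1], [0.527, 0.446]), (0.96, [16.4, 224.2], [0.349, 0.455]), (0.71, [74.8, 175.5], [0.446, 0.327])]
wide_tin_nose [(0.84, [399.1, 235.0], [0.331, -0.288]), (0.69, [443.5, 115.4], [0.555, -0.342])]
wide_tin_cap [(0.95, [405.6, 175.2], [0.448, -0.288]), (0.89, [467.4, 222.3], [0.357, -0.415])]
narrow_tin_nose [(0.81, [26.5, 136.8], [0.519, 0.394]), (0.56, [71.9, 149.6], [0.496, 0.316])]
narrow_tin_cap [(0.84, [43.0, 243.8], [0.315, 0.397]), (0.59, [71.3, 206.8], [0.389, 0.332])]
wide_rack_lane [(0.79, [186.9, 14.4], [0.714, 0.097])]
narrow_rack_lane [(0.76, [315.6, 46.1], [0.666, -0.112])]
wide_rack_cover [(0.91, [182.3, 40.9], [0.661, 0.092]), (0.24, [315.5, 49.0], [0.65, -0.1]), (0.18, [431.0, 31.2], [0.673, -0.263])]
narrow_rack_cover [(0.97, [321.6, 74.3], [0.615, -0.11])]
```

View pics/w1.png

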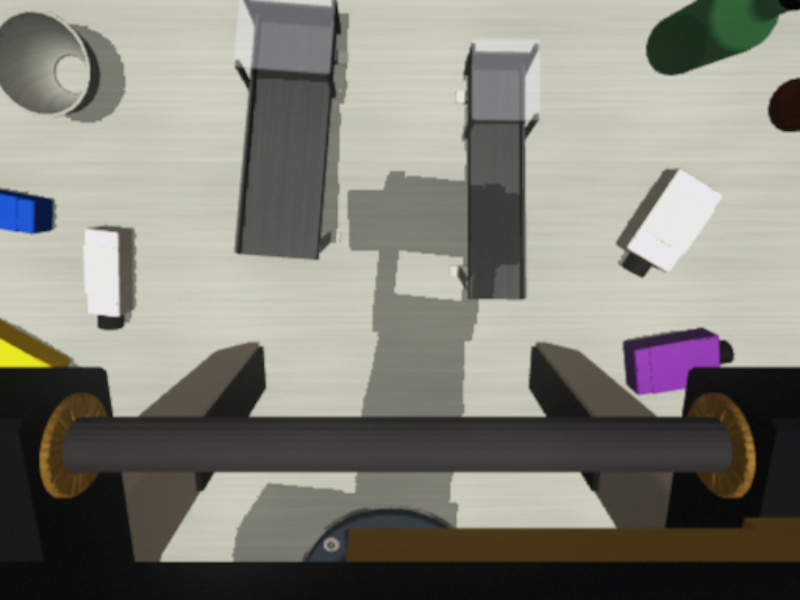

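```bash
python3 - <<'E'
from h import *
import pickle
c=pickle.load(open("w1.pkl","rb")); p=c["pixels"][:,:,::-1]
a=p[0:175,145:225]; b=p[15:200,285:355]
a=cv2.resize(a,None,fx=3.2,fy=3.2,interpolation=cv2.INTER_CUBIC); b=cv2.resize(b,None,fx=3.2,fy=3.2,interpolation=cv2.INTER_CUBIC)
H=max(a.shape[0],b.shape[0]); im=np.zeros((H,a.shape[1]+b.shape[1]+10,3),np.uint8); im[:a.shape[0],:a.shape[1]]=a; im[:b.shape[0],a.shape[1]+10:]=b
cv2.imwrite("pics/lz.png",im); print(im.shape)
cc=dict(c)
for t,k in [("wide_tin",(.51,-.317)),("narrow_tin",(.447,.325))]:
    W=60 if t[0]=="w" else 38
    rs=viewer.trace(t,"wrist")
    r=min(rs,key=lambda r:np.linalg.norm(onplane(c,r["rect"][:2],.017)[:2]-np.array(k)))
    m=r["pixels"].astype(np.uint8); print(t,r["conf"],r["rect"],m.sum())
    S=4
    M=cv2.resize(m,None,fx=S,fy=S,interpolation=cv2.INTER_LINEAR)
    M=cv2.resize(m*255,None,fx=S,fy=S,interpolation=cv2.INTER_LINEAR)>127
    def model(v):
        x,y,yaw=v; im=np.zeros(M.shape,np.uint8)
        R=Ro.from_euler('z',yaw)
        def hull(P):
            uv=proj(c,R.apply(P)+[x,y,0]); uv=(uv+.5)*S-.5
            cv2.fillConvexPoly(im,cv2.convexHull(np.round(uv*16).astype(np.int32)),1,shift=4)
        hull(np.array([[a,b,d] for a in(-.05,.05) for b in(-W/2e3,W/2e3) for d in(0,.034)]))
        th=np.linspace(0,2*np.pi,24)
        hull(np.array([[a,.014*np.cos(q),.017+.014*np.sin(q)] for a in(-.068,-.05) for q in th]))
        return im.astype(bool)
    def cost(v):
        A=model(v); return 1-(A&M).sum()/(A|M).sum()
    from scipy.optimize import minimize
    best=min((minimize(cost,[k[0],k[1],y0],method="Nelder-Mead",options=dict(initial_simplex=np.array([[k[0],k[1],y0],[k[0]+.01,k[1],y0],[k[0],k[1]+.01,y0],[k[0],k[1],y0+.15]]),xatol=1e-5,fatol=1e-5)) for y0 in(([-.5,-.6,-.4] if W==60 else [0,-.1,-.2]))),key=lambda s:s.fun)
    print(t,best.x,best.fun)
    np.save(t+".npy",best.x)
    ov=p.copy(); mm=cv2.resize(model(best.x).astype(np.uint8),(512,384),interpolation=cv2.INTER_AREA)
    cs,_=cv2.findContours(model(best.x).astype(np.uint8),cv2.RETR_EXTERNAL,cv2.CHAIN_APPROX_NONE)
    ov=cv2.resize(p,None,fx=4,fy=4); cv2.drawContours(ov,cs,-1,(0,0,255),1)
    u,w=[int(4*q) for q in r["rect"][:2]]; cv2.imwrite(f"pics/{t}fit.png",ov[max(0,w-180):w+180,max(0,u-180):u+180])
E
python3 -c "
import cv2,numpy as np
a=cv2.imread('pics/wide_tinfit.png');b=cv2.imread('pics/narrow_tinfit.png');cv2.imwrite('pics/fits.png',np.hstack([a,b]))"
```

```text
(592, 490, 3)
wide_tin 0.83 [429.2, 143.2, 66.9, 71.3] 2652
wide_tin [ 0.50844808 -0.31808856 -0.53030375] 0.044352373836853864
narrow_tin 0.7 [16.1, 135.9, 32.3, 29.1] 843
narrow_tin [0.447 0.325 0.   ] 1.0
```

View pics/lz.png

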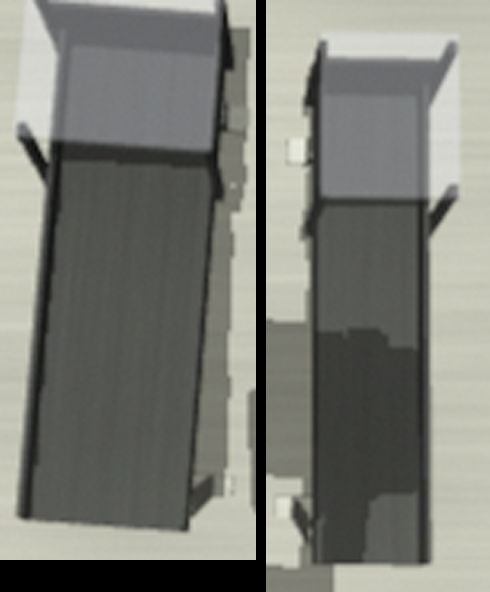

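View pics/fits.png

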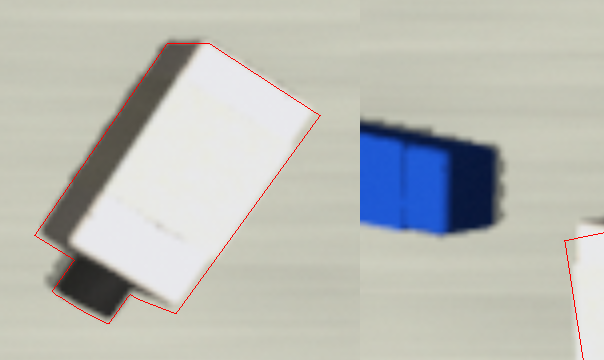

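```bash
cat > fit2.py <<'E'
from h import *
import pickle
from scipy.optimize import minimize
c=pickle.load(open("w1.pkl","rb")); p=c["pixels"][:,:,::-1]
Rs=Ro.from_euler('y',.31)
def lane(v): return Ro.from_euler('z',v[2])*Rs
def lp(v,P): return lane(v).apply(P)+[v[0],v[1],.025]
px=lambda U,x0,y0,o=0: np.stack([(U[:,0]-o+.5)/3.2-.5+x0,(U[:,1]+.5)/3.2-.5+y0],-1)
D={"wide":(.037,.044,np.array([[-.24,.040,.012],[-.24,.037,0],[-.24,-.037,.012],[-.075,.044,.051],[-.075,-.044,.051]]),
  px(np.array([[18,517],[33,517],[184,526],[21,137],[218,153.]]),145,0),[.705,.093,0]),
 "narrow":(.025,.032,np.array([[-.24,-.028,.012],[-.24,-.025,0],[-.24,.025,.012],[-.075,-.032,.051],[-.075,.032,.051],[0,-.032,.051]]),
  px(np.array([[430,562],[418,562],[317,562],[458,200],[310,200],[458,36.]]),285,15,266),[.665,-.115,0])}
ov=cv2.resize(p,None,fx=4,fy=4,interpolation=cv2.INTER_CUBIC)
for n,(w,cw,P,U,v0) in D.items():
    s=least_squares(lambda v:(proj(c,lp(v,P))-U).ravel(),v0,loss='soft_l1')
    print(n,s.x,np.round(s.fun.reshape(-1,2),1).tolist()); np.save(n+"_lane.npy",s.x)
    for y in (w,-w,w+.003,-w-.003):
      for z in ((0,) if abs(y)==w else (.012,)):
        q=np.round(((proj(c,lp(s.x,np.array([[-.24,y,z],[0,y,z]])))+.5)*4)*16).astype(int); cv2.line(ov,tuple(map(int,q[0])),tuple(map(int,q[1])),(0,0,255),1,cv2.LINE_AA,4)
    q=np.round((proj(c,lp(s.x,np.array([[-.075,cw,.051],[0,cw,.051],[0,-cw,.051],[-.075,-cw,.051]])))+.5)*4).astype(np.int32); cv2.polylines(ov,[q],True,(0,255,255),1)
    q=np.round((proj(c,lp(s.x,np.array([[-.24,w,0],[0,w,0],[0,-w,0],[-.24,-w,0]])))+.5)*4).astype(np.int32); cv2.polylines(ov,[q],True,(0,255,0),1)
cv2.imwrite("pics/lov.png",np.hstack([ov[0:700,580:920],ov[60:760,1140:1440]])[:,:,:])
# tins by white top face
hsv=cv2.cvtColor(p,cv2.COLOR_BGR2HSV)
pz=p.astype(int)
for t,k,yaw,W in [("wide_tin",(.508,-.318),-.53,60),("narrow_tin",(.447,.325),-.05,38)]:
    def poly(v,S):
        P=np.array([[-.05,-W/2e3,.034],[.05,-W/2e3,.034],[.05,W/2e3,.034],[-.05,W/2e3,.034]])
        return (proj(c,Ro.from_euler('z',v[2]).apply(P)+[v[0],v[1],0])+.5)*S-.5
    S=4
    g=cv2.resize(p,None,fx=S,fy=S,interpolation=cv2.INTER_LINEAR).astype(int)
    u,w=proj(c,[*k,.034]); M=(g.min(2)>216); box=np.zeros_like(M); box[int(4*w)-180:int(4*w)+180,max(0,int(4*u)-180):int(4*u)+180]=1; M&=box
    n,lab,st,_=cv2.connectedComponentsWithStats(M.astype(np.uint8)); j=1+np.argmax(st[1:,4]); M=cv2.morphologyEx((lab==j).astype(np.uint8),cv2.MORPH_CLOSE,np.ones((15,15)))>0
    def cost(v):
        im=np.zeros(M.shape,np.uint8); cv2.fillConvexPoly(im,np.round(poly(v,S)*16).astype(np.int32),1,shift=4); A=im>0
        return 1-(A&M).sum()/(A|M).sum()
    x0=np.array([*k,yaw]); s=minimize(cost,x0,method="Nelder-Mead",options=dict(initial_simplex=x0+np.vstack([np.zeros(3),np.diag([.01,.01,.15])]),xatol=1e-5,fatol=1e-5))
    print(t,s.x,s.fun,st[j]); np.save(t+".npy",s.x)
    q=np.round(poly(s.x,S)).astype(np.int32); cv2.polylines(ov,[q],True,(0,0,255),1)
    cv2.imwrite(f"pics/{t}fit.png",ov[int(4*w)-180:int(4*w)+180,max(0,int(4*u)-180):int(4*u)+180])
a=cv2.imread('pics/wide_tinfit.png');b=cv2.imread('pics/narrow_tinfit.png');cv2.imwrite('pics/fits2.png',np.hstack([a,b]))
E
python3 fit2.py; python3 -c "
import cv2;a=cv2.imread('pics/lov.png');print(a.shape);cv2.imwrite('pics/lov2.png',a[:600])"
```

```text
wide [ 0.71153529  0.08798795 -0.08168806] [[0.6, -0.8], [0.2, 0.6], [-0.6, 0.4], [0.1, -0.2], [-0.2, -0.0]]
narrow [ 0.66830107 -0.11208248 -0.01193611] [[-0.3, 0.1], [-0.3, 0.6], [1.0, -0.2], [-0.4, -0.6], [2.3, -1.0], [-0.8, 1.4]]
wide_tin [ 0.50951541 -0.31813531 -0.51506476] 0.08141037474616941 [ 1612   437   234   256 29811]
narrow_tin [ 0.45402286  0.3266444  -0.13475982] 0.1132075471698113 [  214   589    88   218 16899]
(700, 640, 3)
```

View pics/lov2.png

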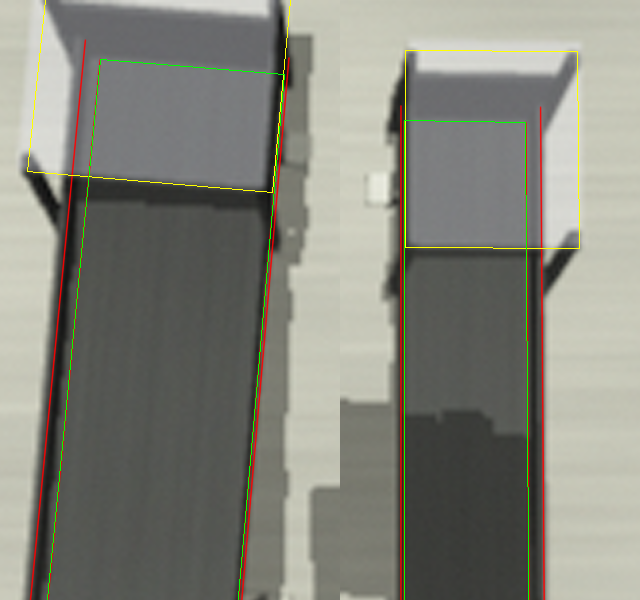

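View pics/fits2.png

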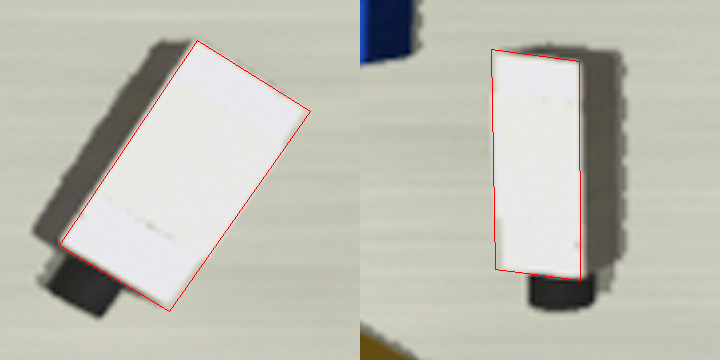

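```bash
cat >> h.py <<'E'
H=.016; D=-.015
def laneR(v): return Ro.from_euler('z',v[2])*Ro.from_euler('y',.31)
def lpt(v,P): return laneR(v).apply(P)+np.array([v[0],v[1],.025])
def lq(v): return (laneR(v)*Ro.from_euler('x',np.pi)).as_quat()
def load(n):
    v=np.load(n+"_lane.npy")
    if n=="wide": v[1]+=.001
    return np.load(n+"_tin.npy"),v
def st(msg):
    o=env.get_obs(); print(msg,"t",round(o["t"],2),"p",np.round(o["tcp_pos"],4),"F",np.round(o["contact_force"],1),"g",round(o["grip_width"],4))
def wp(n):
    t,v=load(n)
    g=np.array([t[0]+D*np.cos(t[2]),t[1]+D*np.sin(t[2]),H]); gq=down(t[2]).as_quat()
    return dict(g=g,gq=gq,v=v)
E
python3 - <<'E'
from h import *
for n in ["wide","narrow"]:
    w=wp(n);v=w["v"]
    L=[(w["g"]+[0,0,.1],w["gq"]),(w["g"],w["gq"]),(w["g"]+[0,0,.19],w["gq"])]+[(lpt(v,[x,0,z]),lq(v)) for x,z in [(-.15,.1),(-.15,.02),(-.105,.016),(-.105,.06),(-.2,.06),(-.2,.006),(-.12,.006)]]
    for p,q in L:
        s=env.solve_ik(p,q); print(n,np.round(p,3),None if s is None else np.round(s,2))
E
```

```text
wide [ 0.496 -0.311  0.116] [-0.64  0.54  1.65 -0.    0.96  1.45]
wide [ 0.496 -0.311  0.016] [-0.64  0.68  1.69 -0.    0.77  1.45]
wide [ 0.496 -0.311  0.206] [-0.64  0.43  1.57 -0.    1.14  1.45]
wide [0.6   0.098 0.166] [0.07 0.67 1.31 0.04 1.47 1.71]
wide [0.575 0.1   0.09 ] [0.07 0.72 1.43 0.05 1.3  1.7 ]
wide [0.617 0.097 0.072] [0.06 0.8  1.31 0.04 1.34 1.7 ]
wide [0.63  0.096 0.114] [0.06 0.78 1.24 0.04 1.43 1.7 ]
wide [0.54  0.103 0.143] [0.08 0.59 1.51 0.05 1.35 1.71]
wide [0.524 0.104 0.092] [0.08 0.63 1.58 0.05 1.23 1.71]
wide [0.599 0.098 0.067] [0.07 0.78 1.37 0.05 1.3  1.7 ]
narrow [0.439 0.329 0.116] [ 0.56  0.48  1.75 -0.    0.92  2.26]
narrow [0.439 0.329 0.016] [ 0.56  0.64  1.79 -0.    0.72  2.26]
narrow [0.439 0.329 0.206] [ 0.56  0.36  1.67 -0.    1.11  2.26]
narrow [ 0.556 -0.111  0.166] [-0.24  0.6   1.43 -0.07  1.41  1.36]
narrow [ 0.532 -0.11   0.09 ] [-0.25  0.65  1.55 -0.08  1.24  1.37]
narrow [ 0.573 -0.111  0.072] [-0.24  0.74  1.44 -0.07  1.27  1.38]
narrow [ 0.587 -0.111  0.114] [-0.23  0.71  1.37 -0.07  1.36  1.37]
narrow [ 0.496 -0.11   0.143] [-0.27  0.53  1.62 -0.08  1.3   1.35]
narrow [ 0.48  -0.11   0.092] [-0.27  0.57  1.7  -0.09  1.17  1.35]
narrow [ 0.556 -0.111  0.067] [-0.24  0.72  1.49 -0.07  1.24  1.37]
```

Run:
```python
from h import *
w=wp("wide");v=w["v"]
env.move_to(w["g"]+[0,0,.08],w["gq"]); st("above")
env.line_to(w["g"],max_speed=.12); st("down")
env.move_gripper(.03); st("grip")
env.line_to(w["g"]+[0,0,.19],max_speed=.25); st("up")
c=viewer.camera("scene"); cv2.imwrite("pics/lift1.png",c["pixels"][40:280,60:360,::-1].repeat(2,0).repeat(2,1))
c=viewer.camera("wrist"); cv2.imwrite("pics/lift1w.png",c["pixels"][:,:,::-1])
```

```text
above t 6.2 p [ 0.4973 -0.3105  0.097 ] F [0.1 0.2 0.1] g 0.0927
down t 7.02 p [ 0.4969 -0.311   0.0167] F [-0.4 -1.7 -0.5] g 0.0928
grip t 7.64 p [ 0.4966 -0.3106  0.0162] F [0.7 2.5 3. ] g 0.0596
up t 8.55 p [ 0.4957 -0.3103  0.2043] F [-0.2 -0.5 -4.5] g 0.0599
```

View pics/lift1.png

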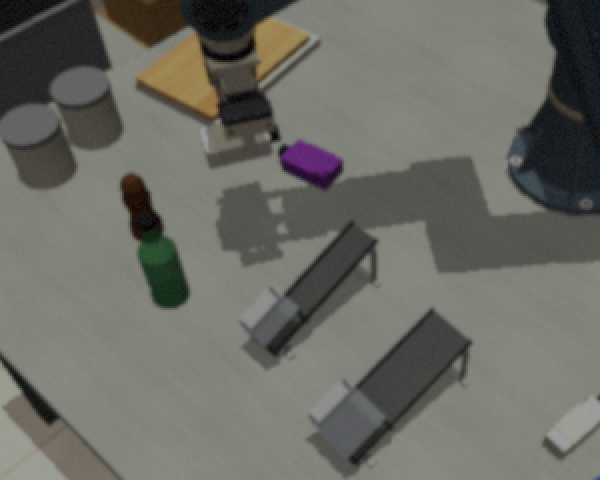

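View pics/lift1w.png

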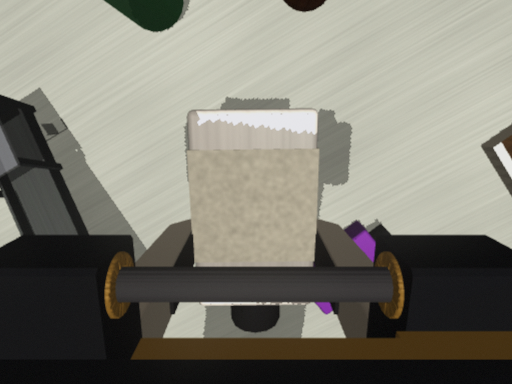

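Run:
```python
from h import *
w=wp("wide");v=w["v"];q=lq(v)
env.move_to(lpt(v,[-.155,0,.1]),q); st("pre")
env.line_to(lpt(v,[-.155,0,.035]),max_speed=.15); st("low")
c=viewer.camera("wrist"); cv2.imwrite("pics/pl1w.png",c["pixels"][:,:,::-1])
c=viewer.camera("scene"); cv2.imwrite("pics/pl1.png",cv2.resize(c["pixels"][120:300,150:350,::-1],None,fx=3,fy=3))
```

```text
pre t 10.21 p [0.595  0.0974 0.1677] F [-0.2 -0.7 -3.7] g 0.0597
low t 10.79 p [0.5758 0.0998 0.1065] F [ 0.8  0.3 -3.5] g 0.0598
```

View pics/pl1w.png

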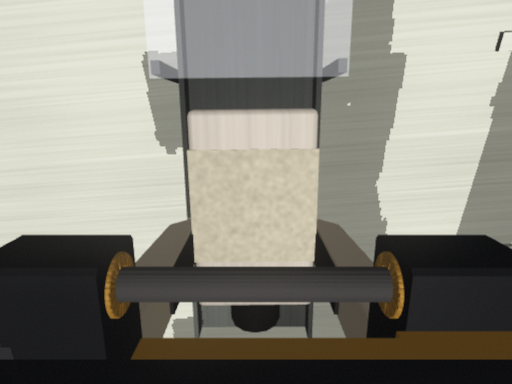

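View pics/pl1.png

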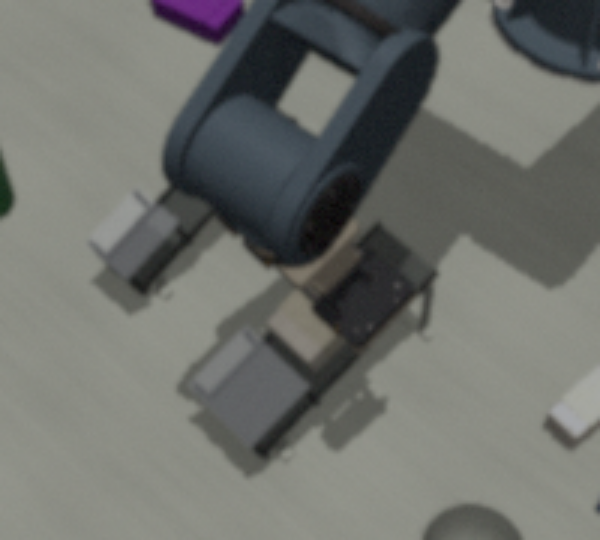

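```bash
cat > place.py <<'E'
from h import *
import sys
n,W=sys.argv[1],float(sys.argv[2])
w=wp(n);v=w["v"];q=lq(v)
env.line_to(lpt(v,[-.155,0,.0185]),max_speed=.1); st("floor")
env.line_to(lpt(v,[-.105,0,.0185]),max_speed=.08); st("slid")
env.line_to(lpt(v,[-.105,0,.0158]),max_speed=.03); st("set")
env.move_gripper(W); st("open")
env.line_to(lpt(v,[-.105,0,.065]),max_speed=.15); st("up")
env.move_gripper(0.0)
env.line_to(lpt(v,[-.195,0,.065]),max_speed=.2); st("back")
c=viewer.camera("wrist"); cv2.imwrite(f"pics/rel_{n}.png",c["pixels"][:,:,::-1])
E
python3 place.py wide .074
```

```text
floor t 11.21 p [0.5699 0.1006 0.0899] F [-0.   0.2 -4.3] g 0.0599
slid t 11.98 p [0.6173 0.0967 0.0748] F [-0.3 -0.4 -3.7] g 0.0595
set t 12.23 p [0.6169 0.0969 0.0726] F [1.4 0.8 0.4] g 0.0593
open t 12.72 p [0.6167 0.0967 0.0721] F [-0.2 -0.1  0.2] g 0.0741
up t 13.2 p [0.6313 0.0955 0.1184] F [ 0.5 -0.3 -0.3] g 0.0741
back t 15.02 p [0.547  0.1025 0.1465] F [ 0.4 -0.3 -0.6] g 0.0005
```

View pics/rel_wide.png

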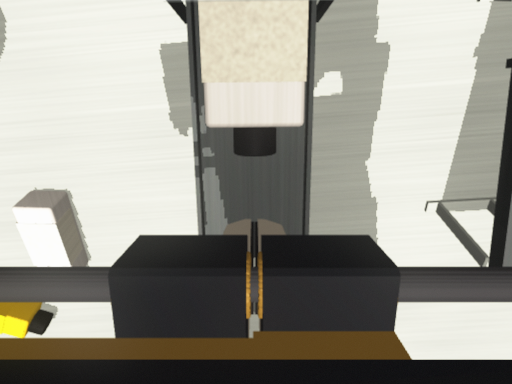

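```bash
cat > push.py <<'E'
from h import *
import sys
n=sys.argv[1]
w=wp(n);v=w["v"];ax=laneR(v).apply([1,0,0])
fz=0.007
env.line_to(lpt(v,[-.195,0,fz]),max_speed=.12); st("low"); f0=env.get_obs()["contact_force"]@ax
env.line_to(lpt(v,[-.140,0,fz]),max_speed=.06); o=env.get_obs(); st("adv"); print("F",o["contact_force"]@ax-f0)
x=-.140
while x<-.1085:
    x+=.0015
    env.line_to(lpt(v,[x,0,fz]),max_speed=.03); o=env.get_obs(); F=-(o["contact_force"]@ax-f0)
    act=laneR(v).inv().apply(o["tcp_pos"]-lpt(v,[0,0,0]))
    print(round(x,4),np.round(act,4),round(F,1))
    if F>9: break
env.line_to(lpt(v,[x-.004,0,fz]),max_speed=.05)
c=viewer.camera("wrist"); cv2.imwrite(f"pics/push_{n}.png",c["pixels"][:,:,::-1])
st("end")
E
python3 push.py wide
```

```text
low t 15.7 p [0.5292 0.104  0.0914] F [ 0.9  0.6 -0.4] g 0.0001
adv t 16.77 p [0.5806 0.0997 0.0744] F [ 0.2  0.3 -0.4] g 0.0008
F -0.570268485399465
-0.1385 [-0.1385  0.      0.0071] 1.4
-0.137 [-0.1369 -0.      0.007 ] 0.4
-0.1355 [-0.1354 -0.      0.007 ] 0.4
-0.134 [-0.1339 -0.      0.0069] 1.2
-0.1325 [-0.1324 -0.      0.007 ] 0.6
-0.131 [-0.1309 -0.      0.007 ] 1.5
-0.1295 [-0.1294 -0.      0.007 ] -0.1
-0.128 [-0.1279 -0.      0.007 ] 0.9
-0.1265 [-0.1265 -0.      0.007 ] 1.7
-0.125 [-0.1264 -0.      0.007 ] 10.5
end t 19.57 p [0.5914 0.0988 0.071 ] F [ 0.5 -0.  -0.5] g 0.0001
```

View pics/push_wide.png

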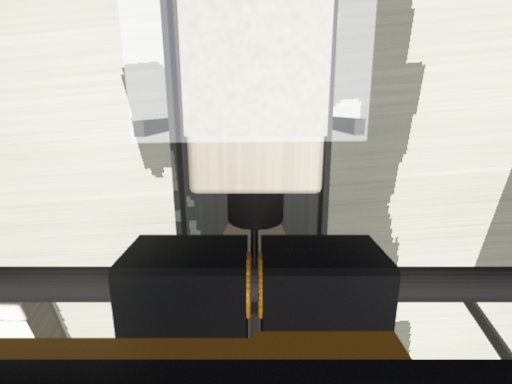

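Run:
```python
from h import *
import pickle
w=wp("wide");v=w["v"]
env.line_to(lpt(v,[-.14,0,.1]),max_speed=.2); st("up")
w=wp("narrow")
env.move_to(w["g"]+[-.04,0,.17],w["gq"]); st("over")
env.move_gripper(.075); 
c=viewer.camera("wrist"); pickle.dump(c,open("w2.pkl","wb")); p=c["pixels"][:,:,::-1].copy()
t=np.load("narrow_tin.npy")
P=np.array([[-.05,-.019,.034],[.05,-.019,.034],[.05,.019,.034],[-.05,.019,.034]])
uv=np.round(proj(c,Ro.from_euler('z',t[2]).apply(P)+[t[0],t[1],0])).astype(np.int32)
cv2.polylines(p,[uv],True,(0,0,255),1); cv2.imwrite("pics/n2.png",p); st("look")
```

```text
up t 20.18 p [0.6085 0.0973 0.1618] F [-1.  -0.4 -0.4] g 0.0002
over t 21.39 p [0.3999 0.3283 0.1857] F [ 0.   0.5 -0.3] g 0.0004
look t 22.69 p [0.3992 0.3287 0.186 ] F [-0.4  0.3  0.1] g 0.0749
```

View pics/n2.png

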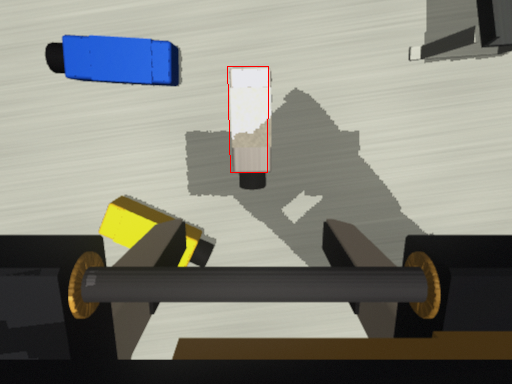

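Run:
```python
from h import *
w=wp("narrow");v=w["v"];q=lq(v)
env.move_to(w["g"]+[0,0,.07],w["gq"])
env.line_to(w["g"],max_speed=.12); st("down")
env.move_gripper(.015); st("grip")
env.line_to(w["g"]+[0,0,.19],max_speed=.25); st("up")
if env.get_obs()["grip_width"]>.03:
    env.move_to(lpt(v,[-.155,0,.1]),q); st("pre")
    env.line_to(lpt(v,[-.155,0,.035]),max_speed=.15); st("low")
c=viewer.camera("wrist"); cv2.imwrite("pics/pl2w.png",c["pixels"][:,:,::-1])
```

```text
down t 23.93 p [0.4396 0.3291 0.017 ] F [ 0.9  0.1 -0.1] g 0.075
grip t 24.61 p [0.4391 0.3285 0.0161] F [-0.1 -2.8  2.1] g 0.0377
up t 25.52 p [0.4385 0.3283 0.2046] F [-0.5 -0.3 -2.3] g 0.0378
pre t 27.19 p [ 0.5513 -0.1097  0.1676] F [-0.5  0.1 -3.1] g 0.0377
low t 27.77 p [ 0.532  -0.1102  0.1064] F [ 0.1 -0.4 -2.5] g 0.0382
```

View pics/pl2w.png

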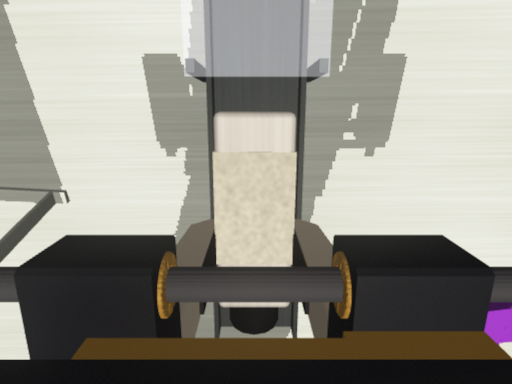

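```bash
python3 - <<'E'
import numpy as np
v=np.load("narrow_lane.npy"); v[1]-=.0013; np.save("narrow_lane.npy",v)
E
python3 place.py narrow .054
```

```text
floor t 28.14 p [ 0.5265 -0.1117  0.0902] F [ 0.4  0.1 -3.1] g 0.0377
slid t 28.92 p [ 0.5737 -0.1122  0.0747] F [-0.2 -0.4 -1.4] g 0.0376
set t 29.17 p [ 0.5732 -0.1123  0.0726] F [ 0.8 -0.2  2.7] g 0.038
open t 29.68 p [ 0.5731 -0.1122  0.072 ] F [0.4 0.9 0.7] g 0.054
up t 30.16 p [ 0.5878 -0.1124  0.1185] F [-0.8  0.2 -0. ] g 0.054
back t 31.73 p [ 0.5032 -0.1115  0.1465] F [ 0.  -1.1 -0.1] g 0.0004
```

View pics/rel_narrow.png

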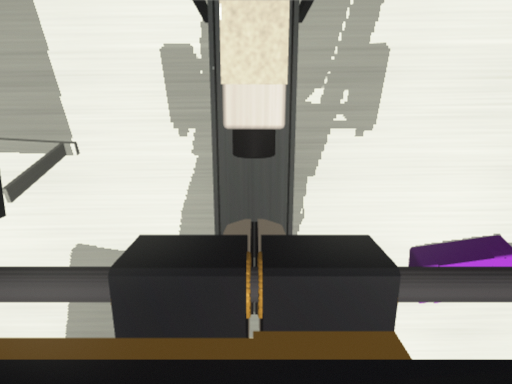

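The narrow tin lies straight between the walls, with its cap at (254,143) in the wrist view. I'll push it next.

```bash
python3 push.py narrow
```

```text
low t 32.41 p [ 0.4853 -0.1113  0.0914] F [-0.2 -0.2  0.8] g 0.0006
adv t 33.48 p [ 0.5369 -0.1118  0.0744] F [-0.7 -0.9  0.3] g 0.0005
F -0.32889345484097354
-0.1385 [-0.1385 -0.      0.0071] -0.4
-0.137 [-0.1369 -0.      0.007 ] -0.1
-0.1355 [-0.1354 -0.      0.007 ] -0.9
-0.134 [-0.1339 -0.      0.007 ] -0.7
-0.1325 [-0.1324 -0.      0.007 ] 0.1
-0.131 [-0.1309  0.      0.007 ] -0.8
-0.1295 [-0.1294  0.      0.007 ] -0.4
-0.128 [-0.1279  0.      0.007 ] -0.4
-0.1265 [-0.1264 -0.      0.007 ] -0.4
-0.125 [-0.126  0.     0.007] 8.4
-0.1235 [-1.26e-01  1.00e-04  7.00e-03] 17.3
end t 36.52 p [ 0.5493 -0.112   0.0706] F [ 0.1  1.  -0.4] g 0.0005
```

View pics/push_narrow.png

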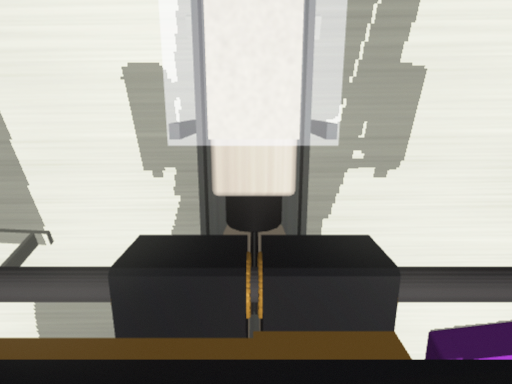

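Both tins are seated. I'll retreat and check both with an overview picture.

Run:
```python
from h import *
v=wp("narrow")["v"]
env.line_to(lpt(v,[-.14,0,.11]),max_speed=.2)
env.move_to([.50,-.01,.43],down(0).as_quat()); env.pause(.3); st("home")
c=viewer.camera("wrist"); p=cv2.resize(c["pixels"][:,:,::-1],(800,600))
for n in ["wide","narrow"]:
    vv=wp(n)["v"]
    for P in ([-.1,0,.034],[-.118,0,.017]):
        u=proj(c,lpt(vv,P)); cv2.circle(p,(int(u[0]*800/512),int(u[1]*800/512)),3,(0,0,255),1)
cv2.imwrite("pics/fin_w.png",p)
c=viewer.camera("scene"); cv2.imwrite("pics/fin_s.png",c["pixels"][:,:,::-1])
```

```text
home t 38.6 p [ 0.5002 -0.0102  0.4292] F [-0.5  0.2 -0.8] g 0.0006
```

View pics/fin_w.png

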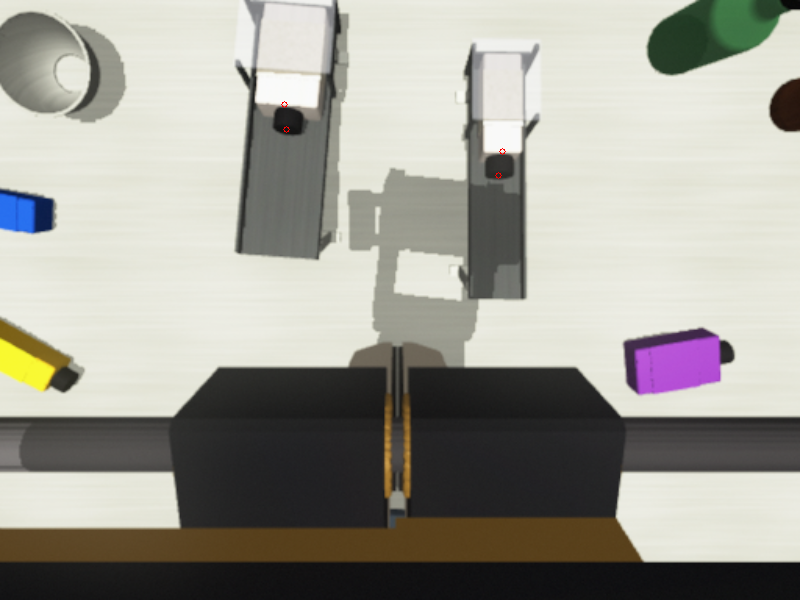

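View pics/fin_s.png

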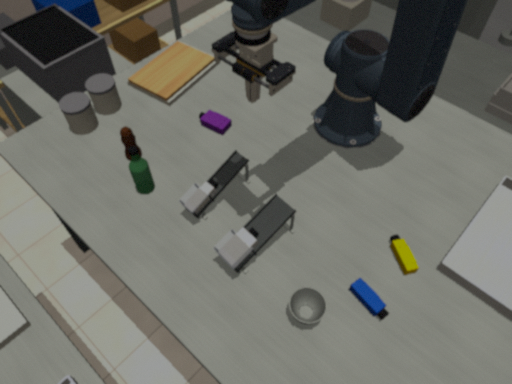

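```bash
python3 -c "
from cell import env
env.sign_off()"
```

```text
the job is handed in; nothing more can be done
```

Both tins are put away: the wide one in the wide chute first, then the narrow one in the narrow chute. Each lies flat with its black cap at the upper, open end. I slid each tin part-way under the cover, let go, and pushed its cap with the shut fingers until it stopped. I handed the job in at about 38.6 s of the 72 s allowed.

- **Seating:** the push force rose sharply and the fingers stopped advancing where a tin resting on the back stop would stop them, at about 10 N for the wide tin and 17 N for the narrow one. In the final wrist picture both tins lie straight. Their caps are at about (287,122) and (499,167), where my model puts a seated tin.
- **Everything else:** the bowl, oil bottle, grinder and the blue, yellow and purple look-alikes look where they were in the first pictures. The gripper was clear of everything, and I saw no high forces.
- **Disagreements:** the network that outlines objects missed the narrow tin in the wrist view, so I located it from its white top face instead; a closer view confirmed the position. My first fit of each chute looked 1–2 mm off to the side. I shifted the wide one before moving to its chute and the narrow one after a close view.

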